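Refit the lunch-box divider

TASK

Draw the divider out of its leaning slot in the bamboo drying stand and slide it upright, finger grip up, down into the off-centre pair of grooves in the lunch box, so that it parts a small compartment from a large one. The soft grooves hold it tightly: push it gently until you feel it stop on the floor of the box, level along its whole length, then let go. Do not drop it or wrench at the stand or the box, and leave the bottle, mug, spoon rest and lid where they are.

Things in the scene. Friction and masses are not known exactly. Their poses are not given: they have to be found in the camera images.
- divider_mid (a point): Centre of the lunch-box divider: stiff off-white panel 124 long (y), 6 thick (x), 50 high (z), about 55 g. Finger grip at the middle of its top edge: pad 44 long, 24 high, 10 thick over both faces, flush with the top. z points from the lower edge (25 mm below) to the top (25 above). It starts on its long edge in the stand, top tipped 30 degrees to the stand's +x. Either end may go either way.
- stand: Fixed bamboo drying stand, 140 (x) by 116 (y), 55 high; origin under its middle, z up. Two notched rails along x, at y = -58..-38 and +38..+58, low cross rods at x = +-60. Four slots lean 30 degrees, tops to +x: up along a slot is (0.5, 0, 0.87) here. The divider is in the second slot from +x, its grip between the rails; the other slots are empty. The divider's top is 71 mm up.
- slot_floor (a point): Floor of the divider's slot in the stand, midway between the rails, 26 mm above the table; axes as the stand. The slot is 9 mm wide (3 mm play for the divider) and holds the lower 25 to 35 mm of it; draw it out along the slot.
- lunch_box: Open lunch box of hard grey silicone, fixed, 140 (x) by 210 (y), 62 high; origin under its middle, z up. Walls and floor 5 thick. Rim flange 5 mm out; an open snap latch hangs on each short end (to y = +-130). On the two long walls stand two pairs of upright grooves for a divider lying along x: one pair at the middle (y = 0), one off-centre (y = +32).
- groove_seat (a point): Point on the box's inner floor (5 mm above the table) midway between the two OFF-CENTRE grooves: the middle of the divider's lower edge belongs here, divider along x; axes as the box. Home, its top is 55 mm above the table, 7 below the rim. End play at each wall 3 mm. The cell beyond it (+y) is 68 mm long, to the end wall.
- groove_mouth (a point): Middle between the mouths of the off-centre grooves, 53 mm above the table; axes as the box. Each groove: two ribs 10 mm apart, 9 mm out from the wall, with soft sprung lips that flare to 13 mm at the mouth and close to 4 mm at 36 mm height and below. They give way to the 6 mm divider, resist it with some 3 to 8 N from there down, and hold it where it is left; the floor is a hard stop.
- bottle: Steel thermal bottle with black screw lid, 66 across, 204 high, upright; origin under its middle. A bystander.
- mug: White ceramic mug, 82 across, 92 high, with a handle; origin under its middle. A bystander.
- box_lid: The lunch box's grey silicone lid, lying flat, 150 by 220, 16 high; origin under its middle. A bystander.
- spoon_rest: Bamboo spoon rest with a wooden spoon on it, 64 by 190, 15 high; origin under its middle. A bystander.
Mind the look-alikes: they are no part of the job. Leave any purple or turquoise look-alike of the part that bears divider_mid alone.

How it is judged:
By the outcome, as a careful person would: the job done as asked, in the order asked, and still so for the second after the job is handed in, with the robot touching nothing.
It also fails if it takes over 48 s, if anything falls off the work surface, if the arm or the gripper's body presses on something with over 40 N, if the wrist force passes 120 N, or if a joint passes its speed limit or range.

ROBOT

A 7-joint arm with a two-finger parallel gripper is mounted at the origin on the work surface. World frame = base frame: x ahead of the robot, y to its left, z up, the work surface at z = 0. Lengths are in mm, angles in degrees, forces in N, time in s.
With the tool pointing down it reaches from about 400 to 900 mm from the base axis. Payload 5.5 kg.
Tool frame: the origin (TCP) lies where the fingers leave the gripper's body, on its centre line; the fingertips stand 66 mm ahead of it and the grasp point (between the pads) lies 47 mm ahead of it (robot.tip_extent is the distance from the TCP to the fingertips, in mm); z points along the fingers, y is the line along which they close (so a half turn about z gives the same grasp; the last joint's range is limited). The gripper opens to 92 mm and grips with 3 to 60 N. Pads are 19 mm wide; open, the fingers measure 130 mm over their backs; the gripper's body (75 mm by 190 mm) begins 47 mm behind the grasp point.
Start: joints at [-60.607, 28.699, -24.465, 88.831, 12.651, 65.22, -12.049], TCP at [160.65, 629.833, 292.229] pointing down, gripper open.
Joint ranges: [-164.97, 164.97], [-17.58, 116.51], [-87.97, 89.64], [11.32, 138.91], [-80.73, 260.73], [10.89, 115.49], [-147.41, 147.41]. Speed limits (degrees/s): [147.25, 147.25, 180, 180, 180, 180, 180].

INTERFACE

Orientations are given as a 3x3 rotation matrix whose columns are the frame's x, y, z axes.
In Python, from rig import get_obs, imaging, ticket, robot gives the robot as it stands. The module is installed in compiled form; this text tells all that it offers.
- The arm moves only by the tool jog_arm, never from a script. Its argument "moves" is one flat list of numbers, 7 for each row, row after row: the gripper command: -1 is shut, 1 is fully open, values between are in proportion, then the shift along the world's x, y, z in mm, then the turn, a rotation vector about the world's x, y, z in rad. A call has 1 to 20 rows; each row is the pose to reach, as a shift and turn from the pose commanded when the call began; what a row does not reach only later rows make up. A row lasts 1/8 s, in which the tool goes at most 62.5 mm and 10.7 degrees, less where a joint would pass 70% of its speed; a pose out of reach is approached as far as the arm can. A call with a gripper value outside its range is refused whole. The fingers move at their own pace and stop on an object; "grip_force" is the grip in N (left out, the last holds). Time passes only in rows, so rows that repeat a pose let the fingers close. It gives the time, the measured TCP pose, the force, the opening and the grip force at its end, in the units of the state.
- get_obs(): the state, without advancing time (a new reading comes with each control period).
- imaging.grab_frame(name): name is "scene" or "top"; returns a dict with "color" (480x640x3 uint8, blue, green, red), "fx", "fy", "cx", "cy" (pixels), "R" (3x3) and "t" (3): a world point X has camera coordinates R X + t. Camera axes: x right, y down, z forward; pixel columns grow to the right and rows downward; lengths in mm; the calibration is good to about 2 mm. A picture is of the moment at which its call begins. There is no depth.
- ticket.sign_off(): hands the job in; it is judged then, once.
Trained networks look in a picture, given as the dict that the camera call returned (one of the last four; its "shot" number tells which), for a name from the list of things; names that differ only in an ending like _2 or _b are one class to them, and where a whole thing is asked for, a point or a joint stands for the part that bears it (a point fixed in the world has none). Each returns a list of dicts, best first, with "conf" (0 to 1); they miss things now and then, are a little off and sometimes report something else, mostly with a low value. They report only what shows in the picture. A call takes as long as a camera call. They do not tell look-alikes from the thing itself.
- imaging.recognise(picture, target): "point" ([x, y, z] in mm, in world coordinates, good to about 4 mm: the middle of the surface that is visible of it).
- imaging.cut_out(picture, target): "region" (480x640 bool, what is visible of it).
- imaging.place_of(picture, target): "point" ([x, y, z] in mm, in world coordinates, good to about 4 mm: a listed point, or the origin of a listed thing).
The state is a dict: "clock": time; "joint_pos": joint angles; "joint_vel": joint speeds; "effort": joint torques, N m; "tool_pos": TCP position; "orientation": TCP orientation; "ft_force": force on the tool from outside, world axes, zero at the start; "ft_torque": the same for the moment, N m; "opening": finger opening in mm; "grasp_force": force on a finger pad.
Only numpy, scipy, OpenCV 4.12 (cv2) and the standard library are available. Lean on these libraries where they do the work, as an engineer would, in place of code of your own. Each camera call takes 0.05 s, during which the arm holds its last target. There are 200 camera calls.

## Working session

There is one attempt and no reset: what is moved stays moved. The work goes in short steps, Python scripts to look and compute and a tool call to move; the robot and the scene stay as the last step left them, time stands still between calls to the robot, and variables do not carry over. Pictures are saved under pics/ and viewed, at most 10 in all, crops included, and the job is handed in when it is done.

Besides the shell and the picture viewer there is one more tool, called as name(argument=value, ...), one argument or row to a line, values as JSON. jog_arm: Moves the arm, as the interface text tells. Its arguments: {"type":"object","properties":{"moves":{"type":"array","items":{"type":"number"}},"grip_force":{"type":"number"}},"required":["moves"]}

```bash
mkdir -p pics; python3 - <<'E'
from rig import get_obs, imaging, robot
import cv2, numpy as np
o=get_obs(); print(o['clock'],o['tool_pos'],np.round(o['orientation'],3).tolist(),o['opening'])
for n in ("scene","top"):
    p=imaging.grab_frame(n); cv2.imwrite(f'pics/{n}0.png',p['color'])
    np.savez(f'{n}.npz',**{k:p[k] for k in('fx','fy','cx','cy','R','t')})
    print(n,p['fx'],np.round(p['R'],3).tolist(),np.round(p['t'],1))
    for t in ("divider_mid","stand","slot_floor","lunch_box","groove_seat","groove_mouth","bottle","mug"):
        print(t,[(np.round(d['point']).tolist(),round(d['conf'],2)) for d in imaging.place_of(p,t)][:3])
E
```

```text
0.0 [160.57031655 629.25804961 291.19617238] [[-0.969, 0.247, -0.001], [0.247, 0.969, -0.002], [0.0, -0.002, -1.0]] 91.67525386734283
scene 599.8639020288451 [[0.594, 0.804, -0.002], [0.498, -0.37, -0.784], [-0.631, 0.465, -0.621]] [-299.7 -200.1 1930.2]
divider_mid [([428.0, 356.0, 8.0], 0.93), ([254.0, 244.0, 4.0], 0.73), ([475.0, 173.0, 2.0], 0.61)]
stand [([476.0, 174.0, 0.0], 0.55)]
slot_floor [([486.0, 172.0, 26.0], 0.66), ([637.0, -448.0, 0.0], 0.66)]
lunch_box [([488.0, -128.0, -1.0], 0.9)]
groove_seat [([480.0, -96.0, 2.0], 0.68)]
groove_mouth [([480.0, -100.0, 55.0], 0.78)]
bottle [([639.0, -451.0, -4.0], 0.59)]
mug [([631.0, 446.0, 1.0], 0.86)]
top 440.5726081962831 [[-0.023, -0.999, 0.025], [-0.994, 0.02, -0.11], [0.11, -0.027, -0.994]] [ -11.9  536.5 1235.7]
divider_mid [([496.0, 178.0, 48.0], 0.92), ([631.0, 299.0, 7.0], 0.78), ([422.0, 361.0, 8.0], 0.75)]
stand [([478.0, 171.0, -2.0], 0.83)]
slot_floor [([486.0, 176.0, 29.0], 0.91)]
lunch_box [([484.0, -132.0, -1.0], 0.97)]
groove_seat []
groove_mouth [([478.0, -101.0, 54.0], 0.86), ([645.0, -453.0, -2.0], 0.42)]
bottle [([641.0, -450.0, -2.0], 0.95)]
mug [([626.0, 447.0, -3.0], 0.79), ([483.0, 178.0, 32.0], 0.37)]
```

View pics/scene0.png

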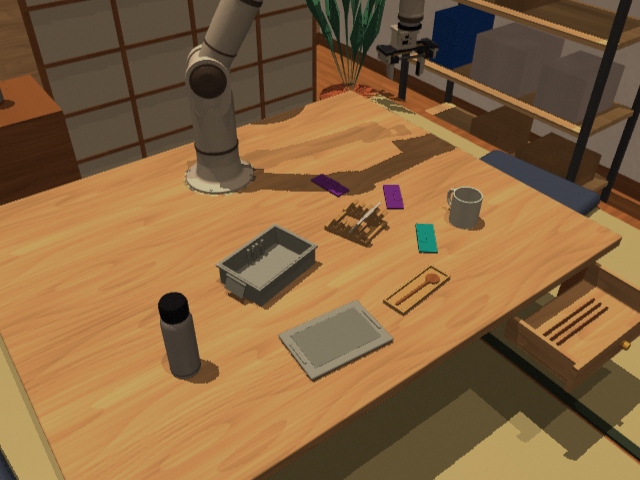

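View pics/top0.png

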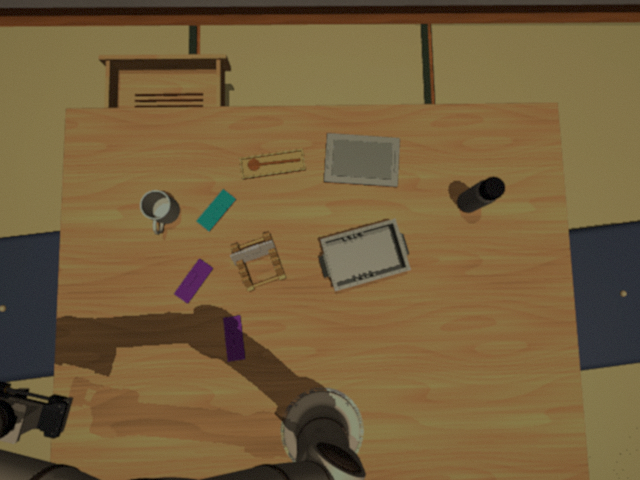

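```bash
cat > h.py <<'E'
import numpy as np, cv2
from scipy.optimize import minimize
def rz(a): c,s=np.cos(a),np.sin(a); return np.array([[c,-s,0],[s,c,0],[0,0,1]])
def ry(a): c,s=np.cos(a),np.sin(a); return np.array([[c,0,s],[0,1,0],[-s,0,c]])
def proj(p,X):
    c=np.asarray(X)@p['R'].T+p['t']; return np.c_[p['fx']*c[:,0]/c[:,2]+p['cx'],p['fy']*c[:,1]/c[:,2]+p['cy']]
def bx(x0,x1,y0,y1,z0,z1): return np.array([[x,y,z] for x in(x0,x1) for y in(y0,y1) for z in(z0,z1)],float)
S=4
def hullmask(p,X):
    h=cv2.convexHull(((proj(p,X)+.5)*S).astype(np.float32)).astype(np.int32); m=np.zeros((480*S,640*S),np.uint8); cv2.fillConvexPoly(m,h,1)
    return cv2.resize(m.astype(np.float32),(640,480),interpolation=cv2.INTER_AREA)
def hullfill(m):
    m=m.astype(np.uint8); n,l,s,_=cv2.connectedComponentsWithStats(m); k=1+np.argmax(s[1:,4]); m=(l==k).astype(np.uint8)
    o=np.zeros_like(m); pts=np.argwhere(m)[:,::-1].astype(np.int32); cv2.fillConvexPoly(o,cv2.convexHull(pts),1); return o.astype(np.float32)
def fit(views,model,x0,zc=0):
    f=lambda q:sum(np.abs(hullmask(p,model@rz(q[2]).T+[q[0],q[1],zc])-m).sum()/m.sum() for p,m in views)
    x0=np.array(x0,float); r=None
    for _ in range(2):
        r=minimize(f,x0,method='Nelder-Mead',options=dict(initial_simplex=x0+np.array([[0,0,0],[6,0,0],[0,6,0],[0,0,.12]]),xatol=.05,fatol=1e-5)); x0=r.x
    return r
STAND=bx(-70,70,-58,58,0,55); DIV=bx(-3,3,-62,62,-25,25)@ry(np.radians(30)).T
BOX=np.r_[bx(-75,75,-110,110,59,62),bx(-70,70,-105,105,0,1)]
E
python3 - <<'E'
from rig import imaging
from h import *
ps={n:imaging.grab_frame(n) for n in("scene","top")}
def masks(t,near):
    out={}
    for n,p in ps.items():
        best=None
        uv=proj(p,[near])[0]
        for d in imaging.cut_out(p,t):
            c=np.argwhere(d['region']).mean(0)[::-1]
            if np.hypot(*(c-uv))<25: best=best if best is not None else d['region']
        if best is not None: out[n]=best; print(t,n,best.sum())
    return out
M={'b':masks('lunch_box',[484,-130,30]),'s':masks('stand',[478,172,25]),'d':masks('divider_mid',[496,176,49])}
for k,mod,x0,zc in(('b',BOX,[484,-130,.2],0),('s',STAND,[478,172,.33],0),('d',DIV,[496,176,.33],49)):
    for sel in (['scene','top'],['scene'],['top']):
        v=[(ps[n],hullfill(M[k][n])) for n in sel if n in M[k]]
        if v:
            r=fit(v,mod,x0,zc); print(k,sel,np.round(r.x[:2],1),round(np.degrees(r.x[2]),1),round(r.fun,3))
# picture: enlarged crops
def crop(n,x,y,w,h,s): return cv2.resize(ps[n]['color'][y:y+h,x:x+w],None,fx=s,fy=s,interpolation=cv2.INTER_CUBIC)
a=np.hstack([crop('top',220,210,100,100,4),crop('top',310,205,100,100,4)])
b=np.hstack([crop('scene',310,175,100,75,4),crop('scene',215,220,100,75,4)])
cv2.imwrite('pics/c1.png',np.vstack([a,b])[:600])
np.savez('ps.npz',**{n+k:ps[n][k] for n in ps for k in('fx','fy','cx','cy','R','t')})
E
```

```text
lunch_box top 4461
stand scene 1403
stand top 914
divider_mid top 487
b ['scene', 'top'] [ 484.6 -130.5] 14.7 0.099
b ['top'] [ 484.6 -130.5] 14.7 0.099
s ['scene', 'top'] [472.9 170.5] 17.8 0.805
s ['scene'] [482.  169.7] 20.4 0.183
s ['top'] [466.7 169.4] 20.0 0.547
d ['scene', 'top'] [497.6 185.4] 17.8 0.179
d ['top'] [497.6 185.4] 17.8 0.179
```

```bash
python3 -c "
import cv2;i=cv2.imread('pics/c1.png');print(i.shape)"
```

```text
(600, 800, 3)
```

View pics/c1.png

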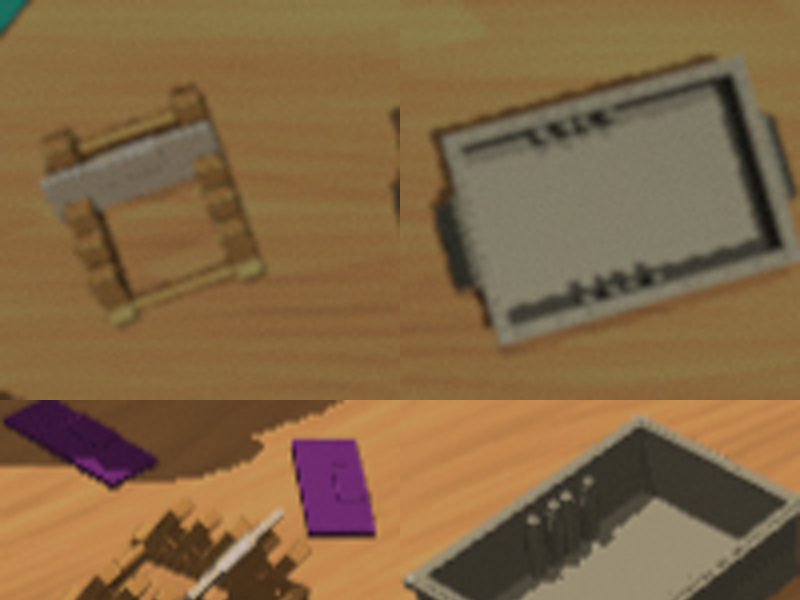

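```bash
cat > m.py <<'E'
from rig import imaging
from h import *
p=imaging.grab_frame('top'); q=imaging.grab_frame('scene')
def back(uv,z):
    d=np.linalg.inv(p['R'])@[(uv[0]-p['cx'])/p['fx'],(uv[1]-p['cy'])/p['fy'],1]; C=-p['R'].T@p['t']; return C+d*(z-C[2])/d[2]
g=lambda x0,y0,u,v:(x0+(u+.5)/4-.5,y0+(v+.5)/4-.5)
a,b=back(g(220,210,42,185),67.8),back(g(220,210,210,122),67.8)
e=b-a; yaw=np.arctan2(e[0],-e[1]); print('div corners len',np.linalg.norm(e),'yaw',np.degrees(yaw))
mid=(a+b)/2-rz(yaw)@(ry(np.pi/6)@[3,0,25]); print('div mid',mid)
c=[back(g(310,205,u-400+0,v),62) for u,v in((438,132),(742,57),(498,345),(800,262))]
print('box',np.mean(c,0),[np.linalg.norm(c[i]-c[j]) for i,j in((0,1),(2,3),(0,2),(1,3))],[np.degrees(np.arctan2((c[j]-c[i])[0],-(c[j]-c[i])[1])) for i,j in((0,1),(2,3))],np.degrees(np.arctan2((c[0]-c[2])[1],(c[0]-c[2])[0])))
hsv=cv2.cvtColor(p['color'],cv2.COLOR_BGR2HSV); m=np.zeros((480,640),np.uint8); m[235:275,222:282]=(hsv[235:275,222:282,1]<70)&(hsv[235:275,222:282,2]>90)
T=ry(np.pi/6); mod=np.r_[bx(-3,3,-62,62,5,25),bx(-3,3,-36,36,-25,5)]@T.T
r=fit([(p,hullfill(m))],mod,[mid[0],mid[1],yaw],47.65); print('fit',m.sum(),r.x[:2],np.degrees(r.x[2]),r.fun)
for n in range(2):
    d=[imaging.place_of(p,t)[:1] for t in('divider_mid','slot_floor','groove_mouth','lunch_box','stand')]; print([np.round(x[0]['point']) for x in d if x])
    p=imaging.grab_frame('top')
# overlay
bp=np.mean(c,0); by=np.radians(14.7)
out=[]
for im,(x,y,w,h) in((p,(215,205,200,100)),(q,(210,170,200,140))):
    s=4; I=cv2.resize(im['color'][y:y+h,x:x+w],None,fx=s,fy=s,interpolation=cv2.INTER_CUBIC)
    D=bx(-3,3,-62,62,-25,25)@T.T
    def dr(X,i,col):
        k=((proj(im,X)+.5-[x,y])*s).astype(int)
        for A,B in i: cv2.line(I,k[A],k[B],col,1)
    E=[(0,1),(2,3),(4,5),(6,7),(0,2),(1,3),(4,6),(5,7),(0,4),(1,5),(2,6),(3,7)]
    dr(D@rz(yaw).T+[mid[0],mid[1],47.65],E,(0,0,255)); 
    dr(D@rz(r.x[2]).T+[r.x[0],r.x[1],47.65],E,(0,255,0))
    dr(bx(-75,75,-110,110,60,62)@rz(by).T+[bp[0],bp[1],0],E,(0,0,255))
    dr(bx(-61,61,31,33,5,53)@rz(by).T+[bp[0],bp[1],0],E,(255,255,0)); out.append(I)
cv2.imwrite('pics/ov.png',np.vstack(out)[:600*2] if 0 else cv2.resize(np.vstack(out),(500,600)))
E
python3 m.py; python3 -c "
import cv2"
```

```text
div corners len 123.08248070425763 yaw 19.616365798380883
div mid [494.39627867 179.94773917  47.64936491]
box [ 485.16781281 -129.69057908   62.        ] [np.float64(221.14521725618806), np.float64(218.56903633768886), np.float64(153.7242734340964), np.float64(149.34003486365475)] [np.float64(12.772890628351576), np.float64(13.908500420719612)] 14.415119728358555
fit 403 [500.2020438  181.37772303] 20.160154785291866 0.09176891297101974
[array([496., 179.,  49.]), array([485., 179.,  28.]), array([487., 177.,  28.]), array([ 483., -133.,    0.]), array([479., 172.,  -2.])]
[array([257., 246.,   6.]), array([486., 176.,  32.]), array([477., -99.,  56.]), array([ 479., -130.,    1.]), array([475., 175.,   1.])]
```

View pics/ov.png

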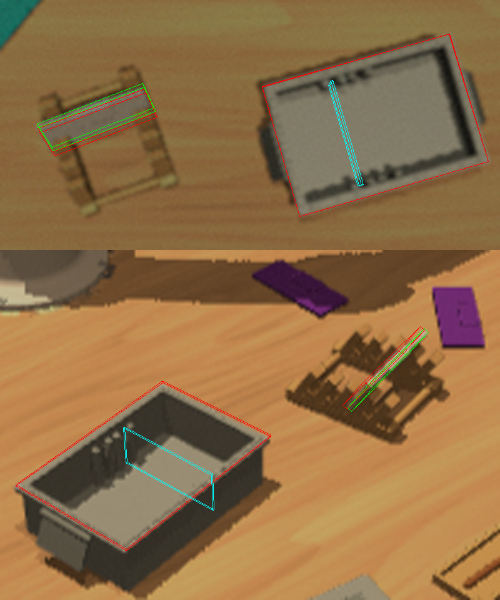

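```bash
cat > t.py <<'E'
import numpy as np
from scipy.spatial.transform import Rotation as Ro
def ori(yaw,tilt):  # tool y along the yaw heading, tool axis leaning by tilt
    y,t=np.radians([yaw,tilt]); u=np.array([np.sin(t)*np.cos(y),np.sin(t)*np.sin(y),np.cos(t)]); v=np.array([np.cos(t)*np.cos(y),np.cos(t)*np.sin(y),-np.sin(t)])
    return np.c_[np.cross(v,-u),v,-u]
def rv(Ra,Rb): return Ro.from_matrix(Rb@np.asarray(Ra).T).as_rotvec()
E
python3 - <<'E'
from t import *
from rig import get_obs
o=get_obs(); R=ori(19.9,30); print(np.round(rv(o['orientation'],R),3), np.round(np.array([572,208,186])-[160.65,629.833,292.229],1), np.round(R[:,2],3))
E
```

```text
[-0.403  0.366 -0.951] [ 411.4 -421.8 -106.2] [-0.47  -0.17  -0.866]
```

jog_arm(
  moves=[-0.13,200,-210,0,-0.2,0.18,-0.48,-0.13,200,-210,0,-0.2,0.18,-0.48,-0.13,200,-210,0,-0.2,0.18,-0.48,-0.13,200,-210,0,-0.2,0.18,-0.48,-0.13,411.4,-421.8,-106,-0.403,0.366,-0.951,-0.13,411.4,-421.8,-106,-0.403,0.366,-0.951,-0.13,411.4,-421.8,-106,-0.403,0.366,-0.951,-0.13,411.4,-421.8,-106,-0.403,0.366,-0.951,-0.13,411.4,-421.8,-106,-0.403,0.366,-0.951,-0.13,411.4,-421.8,-106,-0.403,0.366,-0.951,-0.13,411.4,-421.8,-106,-0.403,0.366,-0.951,-0.13,411.4,-421.8,-106,-0.403,0.366,-0.951,-0.13,411.4,-421.8,-106,-0.403,0.366,-0.951,-0.13,411.4,-421.8,-106,-0.403,0.366,-0.951],
  grip_force=15,
)

```text
clock: 3.75
tool_pos: [571.5, 209.5, 186.8]
orientation: [[-0.342, 0.814, -0.469], [0.94, 0.297, -0.17], [0.001, -0.499, -0.866]]
ft_force: [0.9, -0.0, 0.2]
opening: 39.6
grasp_force: 0.0
```

jog_arm(
  moves=[-0.13,-23,-8.5,-43,0,0,0,-0.13,-37,-14.5,-69,0,0,0,-0.13,-42,-17,-78,0,0,0,-0.13,-47,-18.5,-86.6,0,0,0,-0.13,-47,-18.5,-86.6,0,0,0,-0.13,-47,-18.5,-86.6,0,0,0],
)

```text
clock: 4.5
tool_pos: [526.0, 190.0, 100.5]
orientation: [[-0.34, 0.815, -0.469], [0.94, 0.295, -0.169], [0.0, -0.498, -0.867]]
ft_force: [0.1, -0.0, -0.1]
opening: 39.8
grasp_force: 0.0
```

```bash
python3 - <<'E'
from rig import imaging
import cv2,numpy as np
p=imaging.grab_frame('scene');q=imaging.grab_frame('top')
a=cv2.resize(p['color'][160:250,310:430],None,fx=5,fy=5,interpolation=cv2.INTER_CUBIC)[:300*2]
b=cv2.resize(q['color'][215:305,215:255+80],None,fx=5,fy=5,interpolation=cv2.INTER_CUBIC)
I=np.hstack([a,b]); I=cv2.resize(I,(800,int(I.shape[0]*800/I.shape[1]))); cv2.imwrite('pics/g1.png',I)
E
```

```text
(no output)
```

View pics/g1.png

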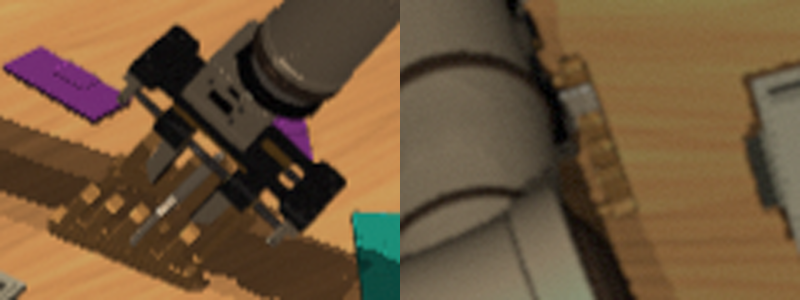

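The picture shows the divider (around (170,200)) between the two fingers (160,160) and (220,205), with the stand clear. Closing now.

jog_arm(
  moves=[-0.5,0,0,0,0,0,0,-0.7,0,0,0,0,0,0,-1,0,0,0,0,0,0,-1,0,0,0,0,0,0,-1,0,0,0,0,0,0,-1,0,0,0,0,0,0],
  grip_force=15,
)

```text
clock: 5.35
tool_pos: [525.3, 189.6, 99.5]
orientation: [[-0.34, 0.815, -0.47], [0.94, 0.295, -0.169], [0.0, -0.499, -0.866]]
ft_force: [1.3, 0.4, -2.0]
opening: 9.7
grasp_force: 15.0
```

jog_arm(
  moves=[-1,0,0,0,0,0,0,-1,2.3,0.85,4.3,0,0,0,-1,5.6,2,10.4,0,0,0,-1,9.4,3.4,17.3,0,0,0,-1,14.1,5.1,26,0,0,0,-1,18.8,6.8,34.6,0,0,0,-1,23.5,8.5,43.3,0,0,0,-1,32.9,11.9,60.6,0,0,0,-1,51.7,18.7,95.3,0,0,0,-1,51.7,18.7,95.3,0,0,0],
  grip_force=30,
)

```text
clock: 6.6
tool_pos: [579.2, 209.2, 198.1]
orientation: [[-0.34, 0.817, -0.465], [0.94, 0.296, -0.168], [0.001, -0.494, -0.869]]
ft_force: [0.3, 0.8, -0.8]
opening: 9.8
grasp_force: 30.0
```

```bash
python3 - <<'E'
from t import *
from rig import get_obs
o=get_obs(); print(o['tool_pos'],o['ft_force'],o['ft_torque'],o['joint_pos'],o['opening'])
for y in (104.5,-75.5): print(y,np.round(rv(o['orientation'],ori(y,0)),3))
E
```

```text
[579.19490951 209.21880524 198.07290808] [ 0.31028258  0.78821949 -0.75757547] [ 0.24937428 -0.60790961 -0.01063566] [-19.81138579  45.49017619  -3.44098843  75.69953011   0.94302727
  88.4698213   -3.26851932] 9.806291773656545
104.5 [ 0.501 -0.265  1.441]
-75.5 [-0.272 -0.513 -1.624]
```

jog_arm(
  moves=[-1,-10,-30,10,-0.027,-0.051,-0.162,-1,-20,-60,20,-0.054,-0.103,-0.325,-1,-30,-90,20,-0.082,-0.154,-0.487,-1,-40,-120,20,-0.109,-0.205,-0.65,-1,-50,-155,20,-0.136,-0.257,-0.812,-1,-60,-190,20,-0.163,-0.308,-0.974,-1,-70,-220,20,-0.19,-0.359,-1.137,-1,-80,-250,20,-0.218,-0.41,-1.299,-1,-90,-280,12,-0.245,-0.462,-1.462,-1,-102,-309,2,-0.272,-0.513,-1.624,-1,-102,-309,2,-0.272,-0.513,-1.624,-1,-102,-309,2,-0.272,-0.513,-1.624,-1,-102,-309,2,-0.272,-0.513,-1.624,-1,-102,-309,2,-0.272,-0.513,-1.624],
)

```text
clock: 8.35
tool_pos: [475.3, -100.1, 196.9]
orientation: [[0.968, 0.252, -0.002], [0.252, -0.968, 0.006], [-0.001, -0.007, -1.0]]
ft_force: [-1.0, 0.7, -0.9]
opening: 10.1
grasp_force: 30.0
```

```bash
python3 - <<'E'
from rig import imaging,get_obs
from t import *
import cv2
o=get_obs(); print(o['tool_pos'],o['ft_force'],np.round(o['orientation'],3).tolist(),np.round(rv(o['orientation'],ori(-75.6,0)),3))
p=imaging.grab_frame('scene');q=imaging.grab_frame('top')
for im in(p,q): print([(np.round(d['point']),d['conf']) for t in('divider_mid','groove_mouth','lunch_box') for d in imaging.place_of(im,t)[:2]])
a=cv2.resize(p['color'][180:300,190:330],None,fx=4,fy=4,interpolation=cv2.INTER_CUBIC)
cv2.imwrite('pics/h1.png',a); np.save('h1.npy',p['color']); np.savez('hp.npz',**{k:p[k] for k in('fx','fy','cx','cy','R','t')})
d=[x for x in imaging.cut_out(p,'divider_mid')]
print([(x['conf'],x['region'].sum(),np.argwhere(x['region']).mean(0)) for x in d]); np.save('dm.npy',np.array([x['region'] for x in d]))
E
```

```text
[ 475.27113111 -100.05992977  196.94544903] [-0.9722833   0.66372081 -0.91786758] [[0.968, 0.252, -0.002], [0.252, -0.968, 0.006], [-0.001, -0.007, -1.0]] [-0.006 -0.002 -0.003]
[(array([259., 246.,   6.]), 0.82), (array([630., 298.,   4.]), 0.74), (array([ 481., -100.,   57.]), 0.74), (array([ 487., -132.,   -4.]), 0.64), (array([ 489., -131.,   -5.]), 0.64)]
[(array([259., 246.,   4.]), 0.69), (array([427., 361.,   9.]), 0.66)]
[(0.8, np.int64(512), array([238.00390625, 426.01171875])), (0.73, np.int64(393), array([196.5216285 , 392.79898219])), (0.68, np.int64(333), array([228.95795796, 284.17417417])), (0.67, np.int64(415), array([184.9373494 , 329.52771084]))]
```

View pics/h1.png

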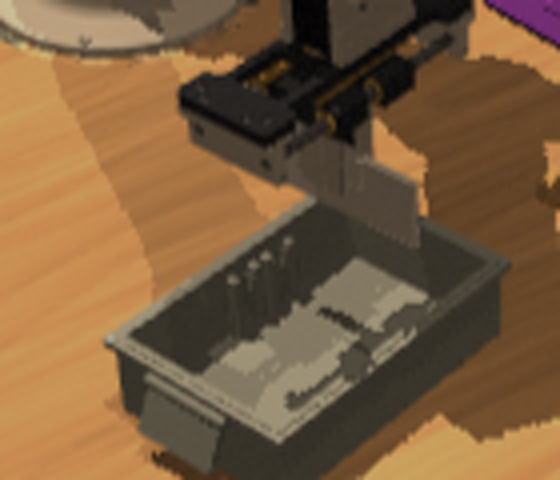

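```bash
cat > chk.py <<'E'
from h import *
p=dict(np.load('hp.npz'))
def cr(X): return np.round((proj(p,X)-[190,180]+.5)*4-.5,1).tolist()
T=np.array([475.3,-100.1,0]);a=np.radians(14.4)
for s in(62,-62):
  for th in(-3,3): print('div',s,th,cr((np.array([[s,th,111.9],[s,th,161.9]])@rz(a).T)+T))
B=np.array([484.6,-130.2,0])
for x in(-61,61): print('rib',x,cr(np.array([[x,y,z] for z in (53,57) for y in(-7.5,7.5,24.5,39.5,32)])@rz(np.radians(14.3)).T+B))
print('rim',cr(np.array([[-75,-110,62],[75,-110,62],[75,110,62]])@rz(np.radians(14.3)).T+B))
E
python3 chk.py
python3 - <<'E'
import cv2,numpy as np
c=np.load('h1.npy'); a=cv2.resize(c[215:285,235:320],None,fx=9,fy=8.5,interpolation=cv2.INTER_CUBIC); 
a=np.clip(a.astype(float)*1.6,0,255).astype(np.uint8); print(a.shape); cv2.imwrite('pics/h2.png',a)
E
```

```text
div 62 -3 [[411.4, 249.0], [409.5, 184.5]]
div 62 3 [[417.7, 244.3], [415.9, 179.9]]
div -62 -3 [[265.2, 172.9], [260.3, 109.5]]
div -62 3 [[271.6, 168.6], [266.9, 105.2]]
rib -61 [[235.4, 272.8], [251.5, 261.5], [269.5, 248.8], [285.1, 237.8], [277.3, 243.3], [235.0, 268.0], [251.1, 256.7], [269.1, 244.0], [284.8, 233.0], [277.0, 238.5]]
rib 61 [[376.5, 351.1], [392.3, 338.9], [410.0, 325.2], [425.5, 313.2], [417.8, 319.2], [376.3, 346.3], [392.1, 334.0], [409.9, 320.4], [425.4, 308.4], [417.7, 314.4]]
rim [[103.4, 333.6], [279.0, 438.1], [512.4, 256.8]]
(595, 765, 3)
```

View pics/h2.png

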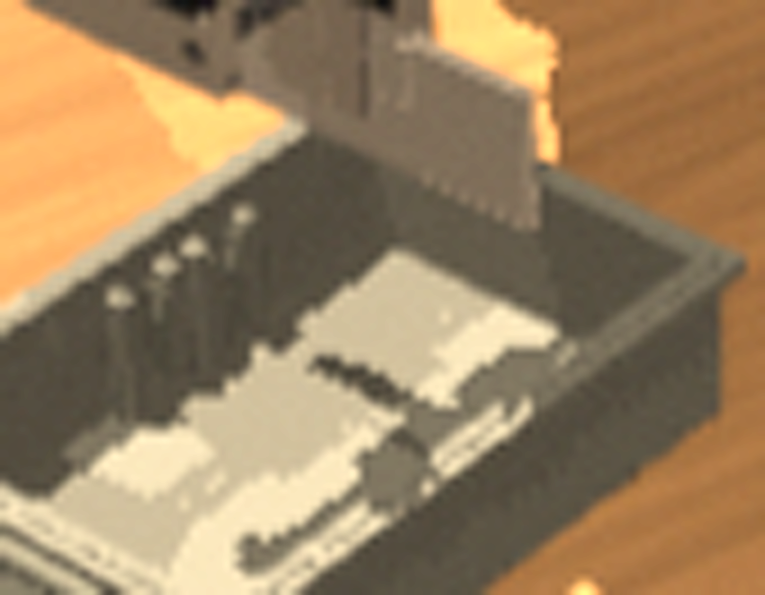

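jog_arm(
  moves=[-1,1.3,-0.4,-15,-0.006,-0.002,-0.003,-1,1.3,-0.4,-35,-0.006,-0.002,-0.003,-1,1.3,-0.4,-50,-0.006,-0.002,-0.003,-1,1.3,-0.4,-56,-0.006,-0.002,-0.003,-1,1.3,-0.4,-56,-0.006,-0.002,-0.003,-1,1.3,-0.4,-56,-0.006,-0.002,-0.003],
)

```text
clock: 9.55
tool_pos: [476.5, -101.3, 141.3]
orientation: [[0.969, 0.247, 0.001], [0.247, -0.969, -0.0], [0.001, 0.0, -1.0]]
ft_force: [-1.5, 0.3, -1.0]
opening: 10.0
grasp_force: 30.0
```

```bash
python3 - <<'E'
from rig import imaging,get_obs
import cv2,numpy as np
o=get_obs(); print(o['tool_pos'],o['ft_force'],o['ft_torque'],np.round(o['orientation'],3).tolist())
p=imaging.grab_frame('scene'); a=cv2.resize(p['color'][215:285,225:320],None,fx=8,fy=8,interpolation=cv2.INTER_CUBIC)
cv2.imwrite('pics/i1.png',np.clip(a.astype(float)*1.6,0,255).astype(np.uint8))
from h import *
T=np.array([*o['tool_pos'][:2],0]); a=np.radians(14.5); z=o['tool_pos'][2]-85
pr=lambda X:np.round((proj(p,X)-[225,215]+.5)*8-.5,1).tolist()
for s in(62,-62): print(s,pr(np.array([[s,-3,z],[s,3,z],[s,-3,z+50],[s,3,z+50]])@rz(a).T+T))
B=np.array([484.6,-130.2,0])
print(pr(np.array([[x,y,53] for x in(-61,61) for y in (24.5,39.5)])@rz(a).T+B), pr(np.array([[-75,32,62],[-65,32,62],[65,32,62],[75,32,62]])@rz(a).T+B))
E
```

```text
[ 476.47056915 -101.32036957  141.33760358] [-1.48713483  0.27310599 -1.00645552] [-0.12524835  0.18142221  0.03152391] [[0.969, 0.247, 0.001], [0.247, -0.969, -0.0], [0.001, 0.0, -1.0]]
62 [[546.6, 358.8], [558.9, 349.2], [542.9, 235.7], [555.5, 226.3]]
-62 [[259.7, 204.7], [272.3, 195.9], [250.4, 83.4], [263.2, 74.7]]
[[258.8, 218.3], [290.0, 196.2], [540.8, 370.4], [571.6, 346.5]] [[241.8, 169.2], [263.9, 181.0], [565.3, 341.8], [589.5, 354.8]]
```

View pics/i1.png

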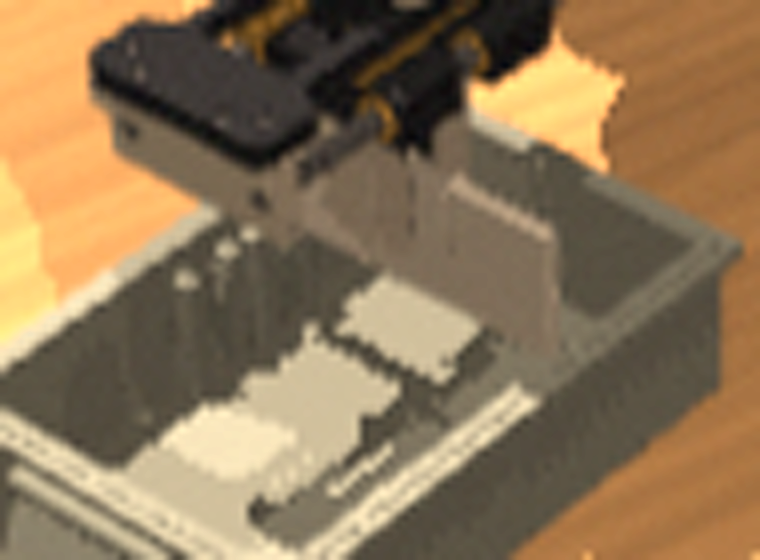

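jog_arm(
  moves=[-1,1,0.2,0,0,0,0,-1,1,0.2,-3,0,0,0,-1,1,0.2,-6,0,0,0,-1,1,0.2,-9,0,0,0,-1,1,0.2,-12,0,0,0,-1,1,0.2,-12,0,0,0],
)

```text
clock: 10.35
tool_pos: [476.8, -101.0, 128.6]
orientation: [[0.969, 0.247, -0.001], [0.247, -0.969, 0.0], [-0.001, -0.0, -1.0]]
ft_force: [-0.6, -0.5, -0.3]
opening: 10.0
grasp_force: 30.0
```

jog_arm(
  moves=[-1,0.5,0,-3,0,0,0,-1,0.5,0,-6,0,0,0,-1,0.5,0,-8,0,0,0,-1,0.5,0,-10,0,0,0,-1,0.5,0,-10,0,0,0],
)

```text
clock: 10.98
tool_pos: [478.1, -100.6, 118.8]
orientation: [[0.969, 0.247, 0.001], [0.247, -0.969, 0.0], [0.001, 0.0, -1.0]]
ft_force: [3.5, 1.8, -3.5]
opening: 9.5
grasp_force: 30.0
```

jog_arm(
  moves=[-1,0,0,-2,0,0,0,-1,0,0,-4,0,0,0,-1,0,0,-6,0,0,0,-1,0,0,-6,0,0,0],
)

```text
clock: 11.48
tool_pos: [477.4, -100.9, 112.6]
orientation: [[0.969, 0.247, -0.001], [0.247, -0.969, 0.0], [-0.001, -0.0, -1.0]]
ft_force: [1.0, 2.6, 0.5]
opening: 9.4
grasp_force: 30.0
```

```bash
python3 - <<'E'
from rig import imaging,get_obs
import cv2,numpy as np
o=get_obs(); print(o['tool_pos'],o['ft_force'],o['ft_torque'])
p=imaging.grab_frame('scene'); o=get_obs(); print(o['tool_pos'],o['ft_force'],o['ft_torque'])
a=cv2.resize(p['color'][215:285,225:320],None,fx=8,fy=8,interpolation=cv2.INTER_CUBIC)
cv2.imwrite('pics/i2.png',np.clip(a.astype(float)*1.6,0,255).astype(np.uint8))
E
```

```text
[ 477.37763366 -100.94526148  112.61323224] [1.02134037 2.57262201 0.50362001] [ 0.48837097 -0.28256116  0.04895661]
[ 477.37025774 -100.92621663  112.61296858] [ 2.0819153   2.50506138 -0.5765199 ] [ 0.52267843 -0.2623734  -0.03015571]
```

View pics/i2.png

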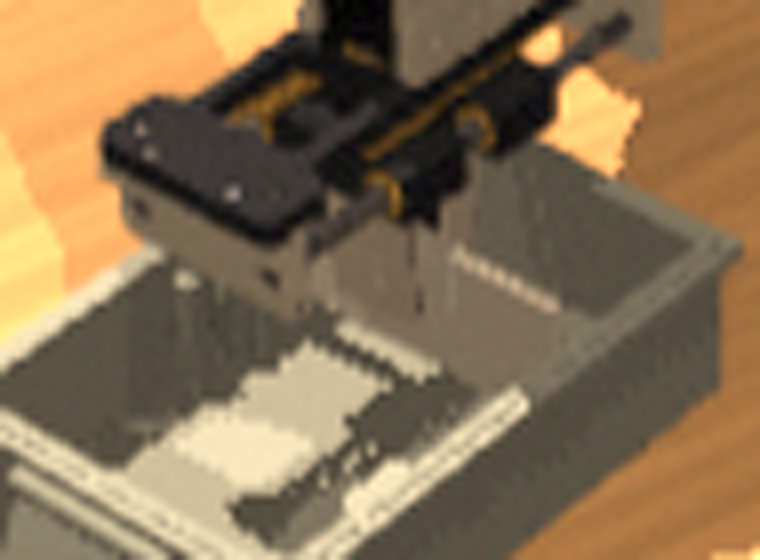

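jog_arm(
  moves=[-1,0.2,0.6,-2,0,0,0,-1,0.2,0.6,-4,0,0,0,-1,0.2,0.6,-6,0,0,0,-1,0.2,0.6,-8,0,0,0,-1,0.2,0.6,-8,0,0,0],
)

```text
clock: 12.15
tool_pos: [477.7, -100.4, 104.6]
orientation: [[0.969, 0.247, -0.0], [0.247, -0.969, -0.0], [-0.0, -0.0, -1.0]]
ft_force: [1.7, 1.4, 0.5]
opening: 9.7
grasp_force: 30.0
```

jog_arm(
  moves=[-1,0,0.3,-2,0,0,0,-1,0,0.3,-4,0,0,0,-1,0,0.3,-6,0,0,0,-1,0,0.3,-8,0,0,0,-1,0,0.3,-9,0,0,0],
)

```text
clock: 12.78
tool_pos: [477.9, -100.1, 95.9]
orientation: [[0.969, 0.247, 0.0], [0.247, -0.969, -0.0], [0.0, 0.0, -1.0]]
ft_force: [1.1, -0.7, 4.9]
opening: 9.9
grasp_force: 30.0
```

jog_arm(
  moves=[-1,0,0,-1,0,0,0,-1,0,0,-2,0,0,0,-1,0,0,-3,0,0,0,-1,0,0,-3,0,0,0],
)

```text
clock: 13.28
tool_pos: [477.6, -100.1, 92.7]
orientation: [[0.969, 0.247, -0.001], [0.247, -0.969, 0.0], [-0.001, -0.0, -1.0]]
ft_force: [0.8, 0.0, 2.9]
opening: 9.7
grasp_force: 30.0
```

jog_arm(
  moves=[-1,0,0,-0.5,0,0,0,-1,0,0,-1,0,0,0,-1,0,0,-1,0,0,0],
)

```text
clock: 13.65
tool_pos: [477.6, -100.1, 91.9]
orientation: [[0.969, 0.247, -0.001], [0.247, -0.969, 0.0], [-0.001, -0.0, -1.0]]
ft_force: [0.2, -0.1, 3.9]
opening: 10.2
grasp_force: 30.0
```

jog_arm(
  moves=[-1,0,0,-0.5,0,0,0,-1,0,0,-1,0,0,0,-1,0,0,-1,0,0,0],
)

```text
clock: 14.02
tool_pos: [477.7, -100.1, 90.9]
orientation: [[0.969, 0.247, -0.0], [0.247, -0.969, 0.0], [-0.0, -0.0, -1.0]]
ft_force: [-0.1, -0.2, 3.5]
opening: 9.9
grasp_force: 30.0
```

jog_arm(
  moves=[-1,0,0,-0.5,0,0,0,-1,0,0,-1,0,0,0,-1,0,0,-1,0,0,0],
)

```text
clock: 14.4
tool_pos: [477.8, -100.1, 89.9]
orientation: [[0.969, 0.247, -0.0], [0.247, -0.969, 0.0], [-0.0, -0.0, -1.0]]
ft_force: [1.1, -0.1, 3.7]
opening: 9.9
grasp_force: 30.0
```

jog_arm(
  moves=[-1,0,0,-0.5,0,0,0,-1,0,0,-1,0,0,0,-1,0,0,-1,0,0,0],
)

```text
clock: 14.78
tool_pos: [478.0, -100.0, 89.3]
orientation: [[0.969, 0.247, 0.0], [0.247, -0.969, 0.0], [0.0, -0.0, -1.0]]
ft_force: [-0.0, 0.3, 7.8]
opening: 9.7
grasp_force: 30.0
```

jog_arm(
  moves=[-1,0,0,-0.5,0,0,0,-1,0,0,-1,0,0,0,-1,0,0,-1,0,0,0],
)

```text
clock: 15.15
tool_pos: [478.1, -100.1, 89.1]
orientation: [[0.969, 0.247, 0.0], [0.247, -0.969, 0.001], [0.001, -0.001, -1.0]]
ft_force: [-2.6, 1.3, 17.6]
opening: 10.1
grasp_force: 30.0
```

```bash
python3 - <<'E'
from rig import get_obs
o=get_obs(); print(o['tool_pos'],o['ft_force'],o['ft_torque'])
E
```

```text
[ 478.11151262 -100.0996068    89.06952357] [-2.57923801  1.2650079  17.56108784] [ 0.02211386  0.95530425 -0.00636599]
```

jog_arm(
  moves=[-1,0.8,0.2,0.2,-0.0025,0.01,0,-1,0.8,0.2,0.2,-0.0025,0.01,0,-1,0.8,0.2,0.2,-0.0025,0.01,0],
)

```text
clock: 15.52
tool_pos: [478.6, -100.0, 89.1]
orientation: [[0.969, 0.247, -0.01], [0.247, -0.969, -0.002], [-0.01, -0.001, -1.0]]
ft_force: [-4.1, 0.6, 15.6]
opening: 10.1
grasp_force: 30.0
```

```bash
python3 - <<'E'
from rig import get_obs
o=get_obs(); print(o['tool_pos'],o['ft_force'],o['ft_torque'])
E
```

```text
[478.61895197 -99.9707803   89.06249016] [-4.06237873  0.57698581 15.6104493 ] [ 0.05440743  0.61690008 -0.0215941 ]
```

jog_arm(
  moves=[-1,-0.2,0,0,-0.0015,0.006,0,-1,-0.2,0,-0.3,-0.0015,0.006,0,-1,-0.2,0,-0.5,-0.0015,0.006,0,-1,-0.2,0,-0.5,-0.0015,0.006,0],
)

```text
clock: 16.02
tool_pos: [478.9, -99.9, 89.0]
orientation: [[0.969, 0.247, -0.015], [0.246, -0.969, -0.003], [-0.015, -0.001, -1.0]]
ft_force: [-3.0, 1.1, 19.7]
opening: 9.9
grasp_force: 30.0
```

```bash
python3 - <<'E'
from rig import get_obs
o=get_obs(); print(o['tool_pos'],o['ft_force'],o['ft_torque'])
E
```

```text
[478.85562799 -99.94230087  89.01475519] [-2.95084164  1.14450087 19.68482451] [ 0.20762033  0.69145937 -0.02449202]
```

jog_arm(
  moves=[-1,0,0,0,-0.0015,0.006,0,-1,0,0,0,-0.0015,0.006,0,-1,0,0,0,-0.0015,0.006,0],
)

```text
clock: 16.4
tool_pos: [479.1, -99.9, 89.0]
orientation: [[0.969, 0.247, -0.021], [0.247, -0.969, -0.005], [-0.021, -0.0, -1.0]]
ft_force: [-2.3, 1.0, 18.2]
opening: 9.6
grasp_force: 30.0
```

```bash
python3 - <<'E'
from rig import get_obs
o=get_obs(); print(o['tool_pos'],o['ft_force'],o['ft_torque'])
E
```

```text
[479.09279423 -99.88361084  88.95070442] [-2.30165587  1.02960742 18.1698065 ] [ 0.22371427  0.47488355 -0.01139609]
```

jog_arm(
  moves=[-0.7,0,0,0,0,0,0,-0.5,0,0,0,0,0,0,-0.3,0,0,0,0,0,0,-0.3,0,0,0,0,0,0,-0.3,0,0,0,0,0,0],
)

```text
clock: 17.02
tool_pos: [478.2, -99.9, 87.5]
orientation: [[0.969, 0.247, -0.023], [0.247, -0.969, -0.005], [-0.023, -0.0, -1.0]]
ft_force: [-0.4, 1.0, 0.1]
opening: 32.2
grasp_force: 0.0
```

jog_arm(
  moves=[-0.3,0,0,10,0,0,0,-0.3,0,0,30,0,0,0,-0.3,0,0,60,0,0,0,-0.3,0,0,110,0,0,0,-0.3,0,0,160,0,0,0,-0.3,0,0,200,0,0,0,-0.3,0,60,220,0,0,0,-0.3,0,120,220,0,0,0,-0.3,0,180,220,0,0,0,-0.3,0,240,220,0,0,0,-0.3,0,300,220,0,0,0,-0.3,0,300,220,0,0,0],
)

```text
clock: 18.52
tool_pos: [477.0, 206.0, 308.1]
orientation: [[0.966, 0.256, -0.022], [0.256, -0.967, -0.003], [-0.022, -0.002, -1.0]]
ft_force: [-1.1, -0.7, -0.2]
opening: 32.1
grasp_force: 0.0
```

```bash
python3 - <<'E'
from rig import imaging
import cv2,numpy as np
from h import *
p=imaging.grab_frame('scene');q=imaging.grab_frame('top')
B=np.array([484.6,-130.2,0]);out=[]
for im,(x,y,w,h) in((p,(215,215,105,95)),(q,(312,210,105,95))):
    a=cv2.resize(im['color'][y:y+h,x:x+w],(400,362),interpolation=cv2.INTER_CUBIC); out.append(np.clip(a.astype(float)*1.5,0,255).astype(np.uint8))
    print([(d['point'],d['conf']) for d in imaging.place_of(im,'divider_mid')[:3]])
cv2.imwrite('pics/f1.png',np.hstack(out))
E
```

```text
[([428.1, 360.8, 6.5], 0.77), ([629.3, 302.6, 4.1], 0.64), ([255.5, 244.5, 3.7], 0.57)]
[([628.4, 300.1, 3.7], 0.65), ([477.7, -100.8, 30.8], 0.54)]
```

View pics/f1.png

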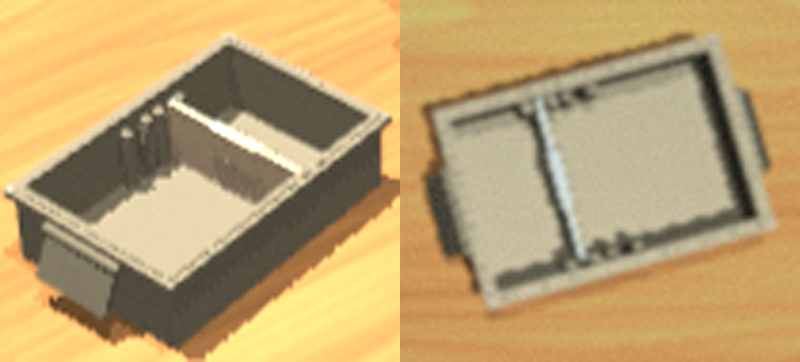

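```bash
python3 - <<'E'
from rig import imaging
from h import *
p=imaging.grab_frame('scene'); g=cv2.cvtColor(p['color'],cv2.COLOR_BGR2GRAY).astype(float)
us=np.arange(264,292); vs=[]
for u in us:
    v0=241.3+(u-261)*.56; r=np.arange(int(v0)-4,int(v0)+6); w=np.clip(g[r,u]-np.percentile(g[r,u],60),0,None); vs.append((w*r).sum()/w.sum())
k,c=np.polyfit(us,vs,1); print('slope',k,'rms',np.std(vs-np.polyval([k,c],us)))
for t in(-.03,-.02,-.01,0,.01,.02,.03):
    e=proj(p,[[478+60*s*np.cos(np.radians(14.5)),-100+60*s*np.sin(np.radians(14.5)),55-60*s*t] for s in(-1,1)]); d=e[1]-e[0]; print(t,d[1]/d[0],e[0],np.polyval([k,c],e[0][0])-e[0][1])
E
```

```text
slope 0.5200934701413498 rms 0.21577897490786777
-0.03 0.5060621188807908 [259.17708019 240.93210187] 0.36689726225645813
-0.02 0.5161408038467656 [259.16389729 240.75415628] 0.5379865065717979
-0.01 0.5262086093580084 [259.15070817 240.57612672] 0.7091564958566892
0 0.5362655530207897 [259.13751282 240.39801311] 0.8804072872855215
0.01 0.5463116524034028 [259.12431124 240.21981541] 1.0517389380867996
0.02 0.5563469250362884 [259.11110343 240.04153354] 1.223151505542944
0.03 0.5663713884121051 [259.09788938 239.86316746] 1.3946450469906608
```

jog_arm(
  moves=[-1,10,-60,0,0.0055,-0.022,0,-1,20,-120,0,0.0055,-0.022,0,-1,30,-180,0,0.0055,-0.022,0,-1,38,-240,0,0.0055,-0.022,0,-1,41.7,-295.6,-40,0.0055,-0.022,0,-1,41.7,-295.6,-100,0.0055,-0.022,0,-1,41.7,-295.6,-150,0.0055,-0.022,0,-1,41.7,-295.6,-180,0.0055,-0.022,0,-1,41.7,-295.6,-180,0.0055,-0.022,0,-1,41.7,-295.6,-180,0.0055,-0.022,0],
  grip_force=10,
)

```text
clock: 20.02
tool_pos: [520.7, -96.6, 129.0]
orientation: [[0.969, 0.245, 0.002], [0.245, -0.969, -0.0], [0.001, 0.001, -1.0]]
ft_force: [0.8, -0.7, 0.9]
opening: 0.4
grasp_force: 0.0
```

jog_arm(
  moves=[-1,-2,7,0,0,0,0,-1,-2,7,-2,0,0,0,-1,-2,7,-4,0,0,0,-1,-2,7,-6,0,0,0,-1,-2,7,-6,0,0,0],
)

```text
clock: 20.65
tool_pos: [517.9, -88.5, 121.4]
orientation: [[0.969, 0.247, -0.001], [0.247, -0.969, 0.0], [-0.001, -0.0, -1.0]]
ft_force: [0.2, -0.3, 0.5]
opening: 0.5
grasp_force: 0.0
```

jog_arm(
  moves=[-1,0,0,-0.5,0,0,0,-1,0,0,-1,0,0,0,-1,0,0,-1,0,0,0],
)

```text
clock: 21.02
tool_pos: [518.1, -88.6, 120.8]
orientation: [[0.969, 0.247, -0.0], [0.247, -0.969, 0.0], [-0.0, -0.0, -1.0]]
ft_force: [-1.3, 1.2, 4.7]
opening: 0.5
grasp_force: 1.8
```

jog_arm(
  moves=[-1,0,0,-0.5,0,0,0,-1,0,0,-1,0,0,0,-1,0,0,-1,0,0,0],
)

```text
clock: 21.4
tool_pos: [518.2, -88.8, 120.7]
orientation: [[0.969, 0.247, 0.0], [0.247, -0.969, 0.0], [0.0, -0.0, -1.0]]
ft_force: [-3.4, 0.7, 13.0]
opening: 0.7
grasp_force: 6.4
```

jog_arm(
  moves=[-1,0,0,12,0,0,0,-1,-40,-10,20,0,0,0,-1,-81.4,-20.7,20,0,0,0,-1,-81.4,-20.7,10,0,0,0,-1,-81.4,-20.7,5,0,0,0,-1,-81.4,-20.7,3,0,0,0,-1,-81.4,-20.7,3,0,0,0],
)

```text
clock: 22.28
tool_pos: [437.4, -108.9, 122.4]
orientation: [[0.969, 0.248, -0.0], [0.248, -0.969, -0.0], [-0.0, 0.0, -1.0]]
ft_force: [0.1, 0.2, -0.5]
opening: 0.7
grasp_force: 0.0
```

jog_arm(
  moves=[-1,0,0,-0.5,0,0,0,-1,0,0,-1,0,0,0,-1,0,0,-1,0,0,0],
)

```text
clock: 22.65
tool_pos: [436.7, -109.1, 121.6]
orientation: [[0.969, 0.247, -0.0], [0.247, -0.969, 0.0], [-0.0, -0.0, -1.0]]
ft_force: [0.2, -0.7, -0.1]
opening: 0.6
grasp_force: 0.0
```

jog_arm(
  moves=[-1,0,0,-0.5,0,0,0,-1,0,0,-1,0,0,0,-1,0,0,-1,0,0,0],
)

```text
clock: 23.02
tool_pos: [436.7, -109.2, 120.8]
orientation: [[0.969, 0.247, -0.0], [0.247, -0.969, 0.0], [-0.0, -0.0, -1.0]]
ft_force: [-1.3, 0.6, 4.0]
opening: 0.4
grasp_force: 1.7
```

jog_arm(
  moves=[-1,0,0,-0.5,0,0,0,-1,0,0,-1,0,0,0,-1,0,0,-1,0,0,0],
)

```text
clock: 23.4
tool_pos: [436.8, -109.4, 120.6]
orientation: [[0.969, 0.247, 0.0], [0.247, -0.969, 0.001], [0.0, -0.0, -1.0]]
ft_force: [-3.9, 0.0, 16.4]
opening: 0.3
grasp_force: 7.9
```

Both ends stop hard at the same height (top at about 54.8 mm), so the divider is level and seated. Retreating.

jog_arm(
  moves=[-1,0,0,15,0,0,0,-1,0,0,60,0,0,0,-1,0,0,120,0,0,0,-1,0,0,180,0,0,0,-1,0,60,200,0,0,0,-1,0,120,200,0,0,0,-1,0,120,200,0,0,0,-1,0,120,200,0,0,0],
)

```text
clock: 24.4
tool_pos: [436.5, 10.5, 319.8]
orientation: [[0.969, 0.248, -0.0], [0.248, -0.969, -0.0], [-0.0, 0.0, -1.0]]
ft_force: [-0.2, 0.5, 0.4]
opening: 0.7
grasp_force: 0.0
```

```bash
python3 - <<'E'
from rig import ticket,get_obs
o=get_obs(); print(o['tool_pos'],o['clock'],o['joint_vel']); print(ticket.sign_off())
E
```

```text
[436.45440556  10.47413031 319.80151649] 24.4 [ 1.29177997  0.37798144  1.27812628  0.06418925 -0.09275573 -0.00901498
  0.02188943]
the job is handed in; nothing more can be done
None
```

The divider stands upright, grip up, in the off-centre grooves, level on the box floor (pressing on each end met a hard stop at the same height); it is released, the arm is clear, and the job was handed in at 24.4 s.

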